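# Set and lock the hold-down stop on a culture dish

## Robot

A 6-joint arm with a two-finger parallel gripper is mounted at the origin on a cart in front of the work surface, level with it; the furniture and walls round the work are solid. World frame = base frame: x ahead of the robot, y to its left, z up, the work surface at z = 0. Lengths are in m, angles in rad, forces in N, time in s.
With the tool pointing down it reaches from about 0.375 to 0.9 m from the base axis. Payload 3.1 kg.
Tool frame: the origin (TCP) lies between the finger pads; the fingertips stand 17 mm ahead of it and the grasp point (between the pads) lies 2 mm behind it (robot.nose_length is the distance from the TCP to the fingertips, in m); z points along the fingers, y is the line along which they close (so a half turn about z gives the same grasp; the last joint's range is limited). The gripper opens to 87 mm and grips with 3 to 60 N. Pads are 19 mm wide; open, the fingers measure 117 mm over their backs; the gripper's body (75 mm by 190 mm) begins 51 mm behind the grasp point.
Start: joints at [-0.178, 0.527, 1.433, -0, 1.181, -0.178], TCP at [0.625, 0, 0.24] pointing down, gripper open.
Joint ranges: [-3.08, 3.08], [-0.75, 2.2], [0.22, 2.44], [-1.43, 4.57], [0, 2.65], [-2.85, 2.85]. Speed limits (rad/s): [2.79, 2.79, 3.14, 3.14, 3.14, 3.14].

## Interface

Orientations are given as a unit quaternion [x, y, z, w].
In Python, from rig import robot, cams gives the robot as it stands.
- The arm moves only by the shell command python3 -m pendant 'ROWS' [FORCE]. ROWS is JSON, a list of rows, each an object with "jaw": the opening, from 0 (shut) to 1 (fully open); "linear": the shift along the tool's x, y, z in cm, a list of three; "twist": the turn about the tool's z in degrees. A call has 1 to 12 rows; each row shifts and turns the commanded pose from where the row before left it, along the tool's axes as they then stand; what a row does not reach is not made up. A row lasts 1/12 s, in which the tool goes at most 41.7 mm and 7.16 degrees, less where a joint would pass 70% of its speed; a pose out of reach is approached as far as the arm can. A call is refused whole if a number of a shift passes 4.17 or a number of a turn 7.16, either way. A call with a gripper value outside its range is refused whole. The fingers move at their own pace and stop on an object; FORCE is the grip in N (left out, the last holds). Time passes only in rows, so rows that do not move let the fingers close. It gives the time, the measured TCP pose, the force, the opening and the grip force at its end, in the units of the state.
- robot.get_obs(): the state, without advancing time (a new reading comes with each control period).
- cams.camera(name): name is "scene" or "side" or "wrist"; returns a dict with "color" (420x560x3 uint8, blue, green, red), "depth" (420x560 float32, m along the optical axis (not along the pixel's ray), 0 where there is no reading), "fov_y" (degrees; the focal length in pixels is half the picture's height over the tangent of half this angle, whatever the lens; pixels are square), "cx", "cy" (the principal point, pixels), "k1" (the pictures are not rectified: a ray, as slopes to the right and down, at radius r is drawn at 1 + k1 r^2 times it, then the intrinsics apply), "view" (4x4, takes a point from world to camera coordinates). Camera axes: x right, y down, z forward; pixel columns grow to the right and rows downward; lengths in m; the calibration is good to about 2 mm. A picture is of the moment at which its call begins.
- robot.hand_in(): hands the job in; it is judged then, once.
The state is a dict: "time": time; "q": joint angles; "joint_velocities": joint speeds; "joint_torque": joint torques, N m; "position": TCP position; "tool_rot": TCP orientation; "ft_force": force on the tool from outside, world axes, zero at the start; "moment": the same for the moment, N m; "grip_width": finger opening in m; "grip_force": force on a finger pad.
Only numpy, scipy, OpenCV 4.12 (cv2) and the standard library are available. Lean on these libraries where they do the work, as an engineer would, in place of code of your own. Each camera call takes 0.05 s, during which the arm holds its last target. There are 200 camera calls.

## Task

Lower the stop rod of the stand gently until its foot rests on the lid of the dish, without pressing hard enough to crack it (keep below about 15 N). Then swing the clamp lever fully round to lock the rod there, still touching the lid, let go, and leave everything else on the desk alone.

Things in the scene. Friction and masses are not known exactly. Their poses are not given: they have to be found in the camera images.
- stand: Hold-down stand fixed to the desk: grey base plate 170x120x12 mm, column 26 mm thick at the back, and a grey arm (underside 142 mm, top 168 mm above the desk) that guides the stop rod over the lift table. Origin: on the desk exactly under the rod's axis; z up, x from the rod towards the column, y to the left seen from the front.
- lift_table: Small round lift table on the stand's base plate, under the rod, carrying a lidded plastic dish (60 mm across, 15 mm high) held on its 76 mm platform. Origin: centre of its underside, 12 mm above the desk. The platform has been set by hand and stays where it is; the lid's top is anywhere from 63 to 81 mm above the desk, and this height is not reported: it has to be found by touch. The dish cannot be moved or lifted off.
- stop_rod: Upright steel rod, 12 mm thick, sliding up and down in the stand's arm. Origin: centre of the underside of its 22 mm rubber foot; z up. Starts 14 to 55 mm above the lid; its travel ends 55 mm above the desk. The foot is sprung: it gives 4 mm at 3.5 N/mm, then is hard. Unlocked, the rod stays where it is left; pushing it down takes about 3 N, and any push beyond that bears on the dish.
- knob_top (a point): Centre of the flat top of the stop rod's black knob (28 mm across, 22 mm high, 31 mm across at its grip band), 152 mm above the foot's underside. It can be pushed from above or gripped. When let go on the lid, the foot keeps resting there with up to about 5 N.
- clamp_lever (a joint): Cam lever that clamps the rod, on top of the arm in front of the rod, turning about a vertical axis. 0 = open, pointing to the stand's +y; grows anticlockwise seen from above; at 1.57 it points to the stand's -x. Stop at 1.65. Starts at 0 to 0.3. The cam meets the rod at about 0.9 and clamps it ever harder beyond; turning takes 2 to 5 N at the peg, and the lever stays where it is left. Locked means above 1.35.
- lever_peg (a point): Middle of the lever's upright black peg (round, 14 mm across, 34 mm high, from 178 to 212 mm above the desk), 65 mm from the lever's axis.
- lever_pivot (a point): Point on the lever's turning axis at the peg's middle height (194 mm above the desk), 26 mm in front of the rod's axis (towards the stand's -x).
- amber_bottle: Bystander, not to be disturbed: brown screw-cap bottle, 48 mm across, 102 mm tall, at the back. Origin: centre of its underside.
- timer: Bystander, not to be disturbed: small slanted timer, 47x62x52 mm. Origin: centre of its underside.
- vial_rack: Bystander, not to be disturbed: open vial rack, 50x113x34 mm. Origin: centre of its underside.
- tweezers: Bystander, not to be disturbed: tweezers lying flat, 120 mm long. Origin: centre of its underside.
- marker: Bystander, not to be disturbed: marker pen lying flat, 127 mm long. Origin: centre of its underside.
- screw_jar: Bystander, not to be disturbed: jar with black screw lid, 48 mm across, 60 mm tall. Origin: centre of its underside.

How it is judged:
By the outcome, as a careful person would: the job done as asked, in the order asked, and still so for the second after the job is handed in, with the robot touching nothing.
It also fails if it takes over 59 s, if anything falls off the work surface, if the arm or the gripper's body presses on something with over 40 N, if the wrist force passes 120 N, or if a joint passes its speed limit or range.

## Working session

There is one attempt and no reset: what is moved stays moved. The work goes in short steps, Python scripts to look and compute and a shell command to move; the robot and the scene stay as the last step left them, time stands still between calls to the robot, and variables do not carry over. Pictures are saved under pics/ and viewed, at most 10 in all, crops included, and the job is handed in when it is done.

```bash
mkdir -p pics; ls
cat > h.py <<'E'
import numpy as np, cv2
from rig import robot, cams
def get(name,fn=None):
    c=cams.camera(name)
    if fn: cv2.imwrite('pics/'+fn,c['color'])
    return c
def K(c):
    f=c['color'].shape[0]/2/np.tan(np.radians(c['fov_y'])/2)
    return np.array([[f,0,c['cx']],[0,f,c['cy']],[0,0,1]]),np.array([c['k1'],0,0,0,0.])
def ray(c,u,v):
    k,d=K(c); p=cv2.undistortPoints(np.array([[[u,v]]],float),k,d)[0,0]
    V=np.array(c['view']); R=V[:3,:3]; o=-R.T@V[:3,3]
    return o,R.T@np.array([p[0],p[1],1])
def onz(c,u,v,z):
    o,r=ray(c,u,v); return o+r*(z-o[2])/r[2]
def bydepth(c,u,v):
    o,r=ray(c,u,v); return o+r*c['depth'][int(v),int(u)]
def cloud(c):
    k,d=K(c); h,w=c['depth'].shape
    g=np.stack(np.meshgrid(np.arange(w),np.arange(h)),-1).reshape(-1,1,2).astype(float)
    p=cv2.undistortPoints(g,k,d)[:,0]; z=c['depth'].reshape(-1,1)
    V=np.array(c['view']); P=(np.c_[p,np.ones(len(p))]*z-V[:3,3])@V[:3,:3]
    P[z[:,0]==0]=np.nan
    return P.reshape(h,w,3)
def proj(c,P):
    V=np.array(c['view']); k,d=K(c); return cv2.projectPoints(np.atleast_2d(P).astype(float),cv2.Rodrigues(V[:3,:3])[0],V[:3,3],k,d)[0][:,0]
E
python3 - <<'E'
from h import *
for n in("scene","side","wrist"):
    c=get(n,n+"0.png"); V=np.array(c['view']); print(n,-V[:3,:3].T@V[:3,3],V[2,:3])
print(robot.get_obs())
a=[cv2.imread(f'pics/{n}0.png') for n in("scene","side")]
E
```

```text
pics
scene [ 0.8379248  -0.84302542  0.72603581] [-0.25120961  0.82603258 -0.50454327]
side [ 0.27275784 -0.82325537  0.79412935] [ 0.2742162   0.77635905 -0.56751397]
wrist [0.62491399 0.07319274 0.38330006] [-0.0018856  -0.27191352 -0.96231984]
{'time': 0.15, 'q': array([-1.78436459e-01,  5.28313758e-01,  1.43360108e+00,  1.68573497e-05,
        1.18138549e+00, -1.78486245e-01]), 'joint_velocities': array([-2.03018974e-03, -2.84795833e-03, -1.63457608e-03, -4.34212972e-04,
        7.21155410e-05,  1.12285895e-03]), 'joint_torque': array([ 9.14956272e-04, -4.40429199e+01, -1.76841742e+01,  6.33679633e-02,
        5.52540855e-02, -1.06930895e-04]), 'position': array([6.24472763e-01, 1.68837318e-04, 2.38761029e-01]), 'tool_rot': array([ 7.07091189e-01,  7.07121858e-01, -4.80588046e-04, -7.05788698e-04]), 'ft_force': array([ 0.04227674, -0.3372553 ,  0.85079084]), 'moment': array([-0.02360122, -0.01967662, -0.01468728]), 'grip_force': 0.0, 'grip_width': 0.08659959055043295}
```

View pics/scene0.png

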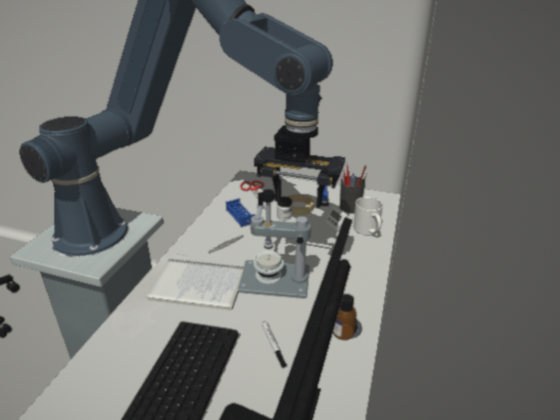

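View pics/side0.png

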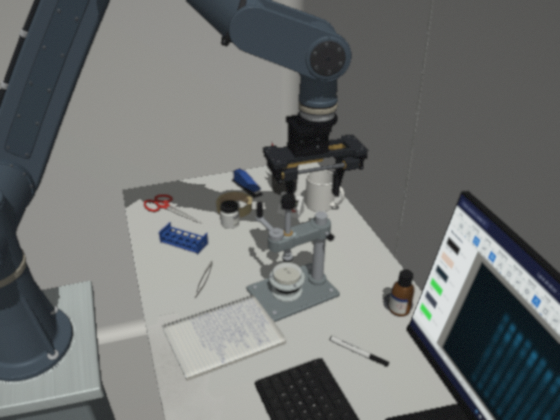

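The scene view shows the knob at about (268,196) and the column at (301,255). In the side view the knob is at (289,202), the lever peg at (260,206), and the column at (320,255). Next I take depth points around these.

Run:
```python
from h import *
S={n:get(n) for n in("scene","side","wrist")}
s=S["side"]
for n in("scene","side"):
    c=S[n];P=cloud(c); img=c['color']
    x,y,z=P[...,0],P[...,1],P[...,2]
    # base plate
    m=(z>.008)&(z<.017)&(x>.45)&(x<.9)&(abs(y)<.3)
    nl,lab,st,ce=cv2.connectedComponentsWithStats(cv2.morphologyEx(m.astype(np.uint8),cv2.MORPH_OPEN,np.ones((3,3))))
    i=1+np.argmax(st[1:,4]); q=P[lab==i]; print(n,'plate',st[i],cv2.minAreaRect(q[:,:2].astype(np.float32)))
    m=(z>.163)&(z<.173)&(x>.45)&(x<.9)&(abs(y)<.25); q=P[m]; print('armtop',len(q),cv2.minAreaRect(q[:,:2].astype(np.float32)))
    dark=(img.max(2)<60)
    m=dark&(z>.172)&(z<.26)&(x>.5)&(x<.85)&(abs(y)<.25)
    nl,lab,st,ce=cv2.connectedComponentsWithStats(m.astype(np.uint8))
    for i in range(1,nl):
        if st[i,4]>15: q=P[lab==i]; print('dark',st[i],ce[i].round(1),np.median(q,0).round(3),q.min(0).round(3),q.max(0).round(3))
big=[cv2.resize(S[n]['color'][a:a+140,b:b+130],None,fx=3,fy=3,interpolation=2)[:420] for n,a,b in(("scene",170,220),("side",170,230))]
cv2.imwrite('pics/z1.png',np.hstack(big)); cv2.imwrite('pics/w1.png',S['wrist']['color'])
```

```text
scene plate [ 206  260  103   47 2156] ((0.55070960521698, -0.06164580583572388), (0.23400533199310303, 0.17948485910892487), 11.068161964416504)
armtop 480 ((0.6834078431129456, -0.010974764823913574), (0.3399316966533661, 0.4747425615787506), 0.03155820071697235)
dark [259 186  23  19 258] [269.9 195.1] [ 0.567 -0.023  0.245] [ 0.519 -0.045  0.185] [0.582 0.031 0.259]
dark [317 193   6  15  64] [319.2 199.8] [ 0.675 -0.009  0.241] [ 0.669 -0.012  0.224] [0.68  0.012 0.26 ]
side plate [ 237  263  103   89 3201] ((0.5486043095588684, -0.059566691517829895), (0.23682750761508942, 0.1802816241979599), 12.017478942871094)
armtop 972 ((0.6880863308906555, 0.04033553600311279), (0.3416208028793335, 0.3503950238227844), 0.14237536489963531)
dark [333 178   9  17  97] [335.9 186.3] [ 0.67  -0.007  0.247] [ 0.667 -0.014  0.228] [0.68  0.011 0.26 ]
dark [281 187  15  23 237] [288.1 199.7] [ 0.562 -0.033  0.252] [ 0.546 -0.042  0.233] [0.582 0.012 0.26 ]
dark [256 202   7  15  73] [259.3 209.6] [0.521 0.027 0.2  ] [0.515 0.023 0.184] [0.527 0.036 0.214]
```

View pics/z1.png

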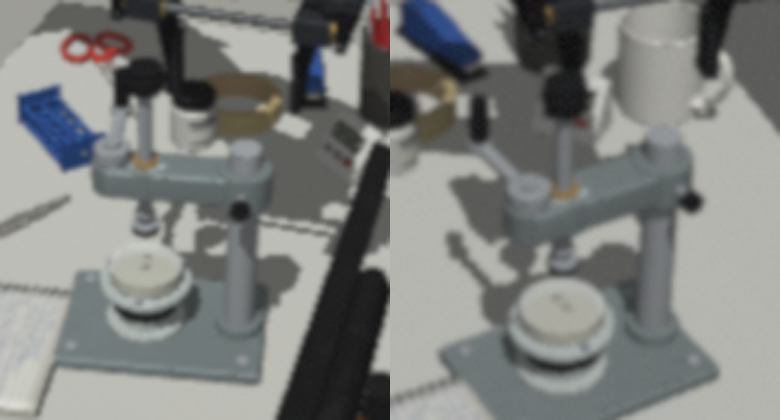

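View pics/w1.png

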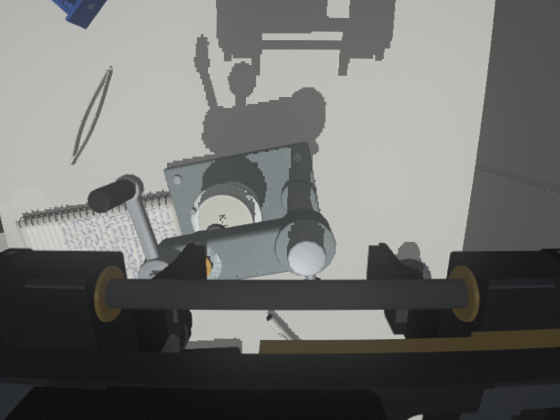

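The crops show the lever peg standing to the left of the arm (+y world), nearly open. The stand's x axis is roughly world +x, turned about 12°. In the wrist picture the column cap is at (307,258), the pivot at (155,268), and the fingers hide the knob. I'll raise the tool clear and measure again.

```bash
python3 -m pendant '[{"jaw":1,"linear":[0,0,-3],"twist":0},{"jaw":1,"linear":[0,0,-4],"twist":0},{"jaw":1,"linear":[1,0,-4],"twist":0},{"jaw":1,"linear":[2,0,-3],"twist":0},{"jaw":1,"linear":[2,0,-1],"twist":0},{"jaw":1,"linear":[0,0,0],"twist":0}]'
python3 - <<'E'
from h import *
S={n:get(n,n+'2.png') for n in("scene","side","wrist")}
print(robot.get_obs()['position'])
for n in("scene","side","wrist"):
    c=S[n];P=cloud(c); img=c['color']
    x,y,z=P[...,0],P[...,1],P[...,2]
    m=(z>.163)&(z<.172)&(x>.5)&(x<.72)&(y<.03)&(y>-.15); q=P[m]; print(n,'armtop',len(q),cv2.minAreaRect(q[:,:2].astype(np.float32)))
    m=(img.max(2)<75)&(z>.172)&(z<.30)&(x>.46)&(x<.62)&(y<.1)&(y>-.12)
    nl,lab,st,ce=cv2.connectedComponentsWithStats(m.astype(np.uint8))
    for i in range(1,nl):
        if st[i,4]>15:
            q=P[lab==i]; print('dark',st[i],ce[i].round(1),np.median(q,0).round(3),q.min(0).round(3),q.max(0).round(3))
E
```

```text
time: 0.8
position: [0.6263, 0.0532, 0.3944]
tool_rot: [0.706, 0.708, 0.004, 0.003]
ft_force: [-0.2, 0.3, 0.8]
grip_width: 0.0869
grip_force: 0.0
[0.62435899 0.04990176 0.38861024]
scene armtop 447 ((0.5900607705116272, -0.024018272757530212), (0.05907755345106125, 0.13822495937347412), 88.55291748046875)
dark [258 190  16  16 181] [265.5 196.5] [ 0.559 -0.034  0.244] [ 0.517 -0.044  0.181] [0.576 0.034 0.255]
side armtop 594 ((0.5890923738479614, -0.023406842723488808), (0.057793404906988144, 0.13994252681732178), 88.34657287597656)
dark [280 194  16  17 203] [287.5 201.4] [ 0.559 -0.034  0.251] [ 0.547 -0.043  0.228] [ 0.576 -0.014  0.257]
dark [256 202   7  16 104] [258.9 209.2] [0.52  0.028 0.2  ] [0.514 0.023 0.182] [0.528 0.04  0.214]
wrist armtop 2172 ((0.5902740955352783, -0.01857389509677887), (0.06594858318567276, 0.1370663046836853), 81.8414306640625)
dark [180 199  19  19 230] [189.3 208.3] [0.524 0.033 0.208] [0.516 0.025 0.18 ] [0.528 0.037 0.213]
dark [207 257  30  23 428] [222.3 271.7] [ 0.564 -0.019  0.249] [ 0.548 -0.028  0.195] [ 0.576 -0.013  0.256]
```

View pics/wrist2.png

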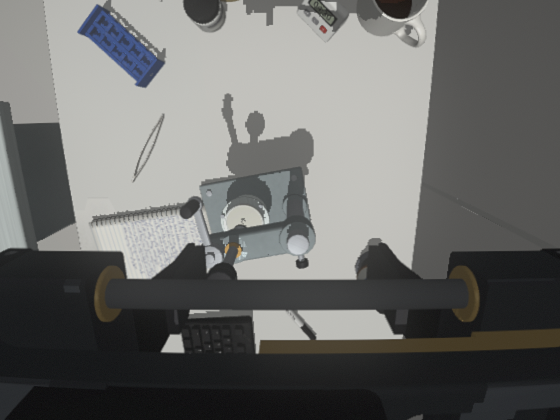

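The wrist picture now shows the knob at (222,270), the peg at (190,208), the column cap at (298,243), and the pivot near (213,258). I'll refine the knob top, peg top and column.

Run:
```python
from h import *
def circ(q):
    return cv2.minEnclosingCircle(q[:,:2].astype(np.float32))
for n in("scene","side","wrist"):
    c=get(n);P=cloud(c); x,y,z=[P[...,i] for i in range(3)]
    r=lambda a,b,X,Y:P[(z>a)&(z<b)&(x>X[0])&(x<X[1])&(y>Y[0])&(y<Y[1])]
    for nm,q in(("knob",r(.252,.262,(.53,.6),(-.06,.01))),("peg",r(.207,.217,(.5,.54),(.01,.06))),("colcap",r(.175,.22,(.61,.69),(-.06,.03)))):
        if len(q)>5: print(n,nm,len(q),'z',np.median(q[:,2]).round(4),'med',np.median(q,0)[:2].round(4),circ(q))
    # plate
    m=((z>.009)&(z<.016)&(c['color'].max(2)<140)&(x>.45)&(x<.75)&(y>-.16)&(y<.1)).astype(np.uint8)
    nl,lab,st,ce=cv2.connectedComponentsWithStats(cv2.morphologyEx(m,cv2.MORPH_OPEN,np.ones((3,3))))
    i=1+np.argmax(st[1:,4]); print('plate',st[i,4],cv2.minAreaRect(P[lab==i][:,:2].astype(np.float32)))
```

```text
scene knob 59 z 0.2536 med [ 0.5621 -0.0302] ((0.5612227916717529, -0.027857862412929535), 0.013729453086853027)
scene peg 18 z 0.2105 med [0.5208 0.0278] ((0.5208687782287598, 0.030892524868249893), 0.008586574345827103)
scene colcap 97 z 0.186 med [ 0.6396 -0.02  ] ((0.6387709379196167, -0.013789186254143715), 0.013871641829609871)
plate 1101 ((0.5763581991195679, -0.027819178998470306), (0.16760490834712982, 0.12307711690664291), 12.43563461303711)
side knob 100 z 0.2549 med [ 0.5608 -0.0287] ((0.5612338185310364, -0.028121571987867355), 0.013955592177808285)
side peg 34 z 0.2122 med [0.52   0.0286] ((0.5199156403541565, 0.030449682846665382), 0.007952767424285412)
side colcap 135 z 0.1871 med [ 0.635  -0.0187] ((0.6379172205924988, -0.013759280554950237), 0.013994982466101646)
plate 1454 ((0.5758031606674194, -0.023962177336215973), (0.16804139316082, 0.12174743413925171), 10.941333770751953)
wrist knob 179 z 0.2535 med [ 0.5614 -0.0203] ((0.5613921880722046, -0.02283874899148941), 0.012377058155834675)
wrist peg 151 z 0.2115 med [0.5219 0.0307] ((0.5208814144134521, 0.030023854225873947), 0.007089482620358467)
wrist colcap 443 z 0.1872 med [ 0.638  -0.0121] ((0.6378341317176819, -0.01429235190153122), 0.013254675082862377)
plate 2089 ((0.5879527926445007, -0.004935786128044128), (0.1389365792274475, 0.08312809467315674), 10.559638977050781)
```

The geometry agrees: knob at (0.561,-0.028,0.2545), stand yaw about 10.6°, pivot at (0.5356,-0.033), and peg at (0.5205,0.0305), which is 65 mm from the pivot with the lever angle near 0.05. Next I close the jaws and hover 10 mm above the knob.

```bash
python3 -m pendant '[{"jaw":0,"linear":[-2,-1.6,0],"twist":0},{"jaw":0,"linear":[-2,-1.6,1.7],"twist":0},{"jaw":0,"linear":[-2,-1.6,3],"twist":0},{"jaw":0,"linear":[-1.8,-1.5,3],"twist":0},{"jaw":0,"linear":[0,0,2],"twist":0},{"jaw":0,"linear":[0,0,1],"twist":0},{"jaw":0,"linear":[0,0,0],"twist":0},{"jaw":0,"linear":[0,0,0],"twist":0},{"jaw":0,"linear":[0,0,0],"twist":0},{"jaw":0,"linear":[0,0,0],"twist":0}]' 20
```

```text
time: 1.93
position: [0.5634, -0.0278, 0.2841]
tool_rot: [0.707, 0.707, 0.001, 0.001]
ft_force: [0.4, -0.7, -0.8]
grip_width: 0.0281
grip_force: 0.0
```

```bash
python3 -m pendant '[{"jaw":0,"linear":[0,-0.2,0.2],"twist":0},{"jaw":0,"linear":[0,0,0.2],"twist":0},{"jaw":0,"linear":[0,0,0.2],"twist":0},{"jaw":0,"linear":[0,0,0.2],"twist":0},{"jaw":0,"linear":[0,0,0.1],"twist":0},{"jaw":0,"linear":[0,0,0],"twist":0},{"jaw":0,"linear":[0,0,0],"twist":0}]'; python3 -m pendant '[{"jaw":0,"linear":[0,0,0.2],"twist":0},{"jaw":0,"linear":[0,0,0.2],"twist":0},{"jaw":0,"linear":[0,0,0.2],"twist":0},{"jaw":0,"linear":[0,0,0],"twist":0},{"jaw":0,"linear":[0,0,0],"twist":0}]'
```

```text
time: 2.52
position: [0.5599, -0.028, 0.2734]
tool_rot: [0.707, 0.707, -0.0, -0.0]
ft_force: [0.1, -0.7, 0.1]
grip_width: 0.0001
grip_force: 0.0
time: 2.93
position: [0.5601, -0.028, 0.2674]
tool_rot: [0.707, 0.707, 0.0, 0.0]
ft_force: [-0.3, 0.1, 1.1]
grip_width: 0.0006
grip_force: 0.3
```

```bash
for i in 1; do python3 -m pendant '[{"jaw":0,"linear":[0,0,0.2],"twist":0},{"jaw":0,"linear":[0,0,0.2],"twist":0},{"jaw":0,"linear":[0,0,0.2],"twist":0}]'; python3 -m pendant '[{"jaw":0,"linear":[0,0,0.2],"twist":0},{"jaw":0,"linear":[0,0,0.2],"twist":0},{"jaw":0,"linear":[0,0,0.2],"twist":0}]'; done
python3 - <<'E'
from h import *
c=get("side");P=cloud(c);x,y,z=[P[...,i] for i in range(3)]
m=(c['color'].max(2)<75)&(z>.2)&(z<.3)&(x>.54)&(x<.58)&(y<-.005)&(y>-.06)
cv2.imwrite('pics/s3.png',cv2.resize(c['color'][150:310,220:380],None,fx=3,fy=3))
E
```

```text
time: 3.18
position: [0.5601, -0.0281, 0.2616]
tool_rot: [0.707, 0.707, 0.0, 0.0]
ft_force: [0.1, 0.1, 2.6]
grip_width: 0.0006
grip_force: 1.3
time: 3.43
position: [0.5601, -0.028, 0.2554]
tool_rot: [0.707, 0.707, 0.0, 0.0]
ft_force: [0.2, -0.1, 2.3]
grip_width: 0.0004
grip_force: 1.3
```

View pics/s3.png

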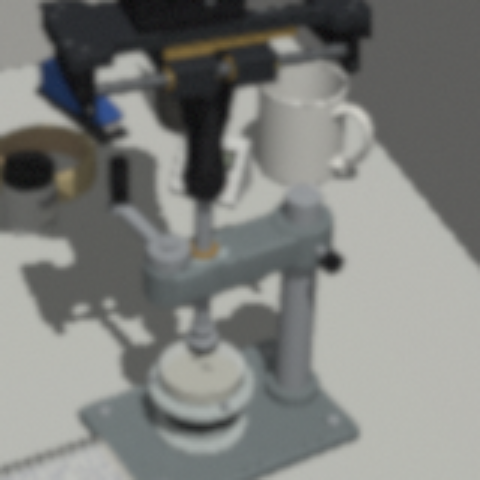

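The knob is under the fingertips and moving down, with the foot close above the lid. I continue in 1 mm steps, stopping as soon as the force rises.

```bash
cat > ok.py <<'E'
from rig import robot
import sys
o=robot.get_obs(); f=o['ft_force'][2]; print(round(o['position'][2],4),round(f,2)); sys.exit(f>4.5)
E
python3 ok.py && python3 -m pendant '[{"jaw":0,"linear":[0,0,0.1],"twist":0},{"jaw":0,"linear":[0,0,0],"twist":0}]' >/dev/null && python3 ok.py && python3 -m pendant '[{"jaw":0,"linear":[0,0,0.1],"twist":0},{"jaw":0,"linear":[0,0,0],"twist":0}]' >/dev/null && python3 ok.py && python3 -m pendant '[{"jaw":0,"linear":[0,0,0.1],"twist":0},{"jaw":0,"linear":[0,0,0],"twist":0}]' >/dev/null && python3 ok.py && python3 -m pendant '[{"jaw":0,"linear":[0,0,0.1],"twist":0},{"jaw":0,"linear":[0,0,0],"twist":0}]' >/dev/null && python3 ok.py && python3 -m pendant '[{"jaw":0,"linear":[0,0,0.1],"twist":0},{"jaw":0,"linear":[0,0,0],"twist":0}]' >/dev/null && python3 ok.py && python3 -m pendant '[{"jaw":0,"linear":[0,0,0.1],"twist":0},{"jaw":0,"linear":[0,0,0],"twist":0}]' >/dev/null && python3 ok.py && python3 -m pendant '[{"jaw":0,"linear":[0,0,0.1],"twist":0},{"jaw":0,"linear":[0,0,0],"twist":0}]' >/dev/null && python3 ok.py && python3 -m pendant '[{"jaw":0,"linear":[0,0,0.1],"twist":0},{"jaw":0,"linear":[0,0,0],"twist":0}]' >/dev/null && python3 ok.py
```

```text
0.255 1.58False
```

```bash
sed -i 's/sys.exit(f>4.5)/sys.exit(int(f>4.5))/' ok.py
python3 ok.py && python3 -m pendant '[{"jaw":0,"linear":[0,0,0.1],"twist":0},{"jaw":0,"linear":[0,0,0],"twist":0}]' >/dev/null && python3 ok.py && python3 -m pendant '[{"jaw":0,"linear":[0,0,0.1],"twist":0},{"jaw":0,"linear":[0,0,0],"twist":0}]' >/dev/null && python3 ok.py && python3 -m pendant '[{"jaw":0,"linear":[0,0,0.1],"twist":0},{"jaw":0,"linear":[0,0,0],"twist":0}]' >/dev/null && python3 ok.py && python3 -m pendant '[{"jaw":0,"linear":[0,0,0.1],"twist":0},{"jaw":0,"linear":[0,0,0],"twist":0}]' >/dev/null && python3 ok.py && python3 -m pendant '[{"jaw":0,"linear":[0,0,0.1],"twist":0},{"jaw":0,"linear":[0,0,0],"twist":0}]' >/dev/null && python3 ok.py && python3 -m pendant '[{"jaw":0,"linear":[0,0,0.1],"twist":0},{"jaw":0,"linear":[0,0,0],"twist":0}]' >/dev/null && python3 ok.py && python3 -m pendant '[{"jaw":0,"linear":[0,0,0.1],"twist":0},{"jaw":0,"linear":[0,0,0],"twist":0}]' >/dev/null && python3 ok.py && python3 -m pendant '[{"jaw":0,"linear":[0,0,0.1],"twist":0},{"jaw":0,"linear":[0,0,0],"twist":0}]' >/dev/null && python3 ok.py
```

```text
0.255 1.58
0.2543 1.01
0.2534 1.19
0.2524 2.05
0.2515 0.5
0.2504 2.11
0.2494 0.27
0.2484 1.31
0.2474 0.89
```

```bash
python3 ok.py && python3 -m pendant '[{"jaw":0,"linear":[0,0,0.1],"twist":0},{"jaw":0,"linear":[0,0,0],"twist":0}]' >/dev/null && python3 ok.py && python3 -m pendant '[{"jaw":0,"linear":[0,0,0.1],"twist":0},{"jaw":0,"linear":[0,0,0],"twist":0}]' >/dev/null && python3 ok.py && python3 -m pendant '[{"jaw":0,"linear":[0,0,0.1],"twist":0},{"jaw":0,"linear":[0,0,0],"twist":0}]' >/dev/null && python3 ok.py && python3 -m pendant '[{"jaw":0,"linear":[0,0,0.1],"twist":0},{"jaw":0,"linear":[0,0,0],"twist":0}]' >/dev/null && python3 ok.py && python3 -m pendant '[{"jaw":0,"linear":[0,0,0.1],"twist":0},{"jaw":0,"linear":[0,0,0],"twist":0}]' >/dev/null && python3 ok.py && python3 -m pendant '[{"jaw":0,"linear":[0,0,0.1],"twist":0},{"jaw":0,"linear":[0,0,0],"twist":0}]' >/dev/null && python3 ok.py && python3 -m pendant '[{"jaw":0,"linear":[0,0,0.1],"twist":0},{"jaw":0,"linear":[0,0,0],"twist":0}]' >/dev/null && python3 ok.py && python3 -m pendant '[{"jaw":0,"linear":[0,0,0.1],"twist":0},{"jaw":0,"linear":[0,0,0],"twist":0}]' >/dev/null && python3 ok.py
```

```text
0.2474 0.89
0.2464 0.84
0.2454 0.99
0.2444 1.66
0.2434 1.25
0.2424 1.39
0.2414 1.61
0.2404 -0.01
0.2394 0.56
```

```bash
python3 ok.py && python3 -m pendant '[{"jaw":0,"linear":[0,0,0.1],"twist":0},{"jaw":0,"linear":[0,0,0],"twist":0}]' >/dev/null && python3 ok.py && python3 -m pendant '[{"jaw":0,"linear":[0,0,0.1],"twist":0},{"jaw":0,"linear":[0,0,0],"twist":0}]' >/dev/null && python3 ok.py && python3 -m pendant '[{"jaw":0,"linear":[0,0,0.1],"twist":0},{"jaw":0,"linear":[0,0,0],"twist":0}]' >/dev/null && python3 ok.py && python3 -m pendant '[{"jaw":0,"linear":[0,0,0.1],"twist":0},{"jaw":0,"linear":[0,0,0],"twist":0}]' >/dev/null && python3 ok.py && python3 -m pendant '[{"jaw":0,"linear":[0,0,0.1],"twist":0},{"jaw":0,"linear":[0,0,0],"twist":0}]' >/dev/null && python3 ok.py && python3 -m pendant '[{"jaw":0,"linear":[0,0,0.1],"twist":0},{"jaw":0,"linear":[0,0,0],"twist":0}]' >/dev/null && python3 ok.py && python3 -m pendant '[{"jaw":0,"linear":[0,0,0.1],"twist":0},{"jaw":0,"linear":[0,0,0],"twist":0}]' >/dev/null && python3 ok.py && python3 -m pendant '[{"jaw":0,"linear":[0,0,0.1],"twist":0},{"jaw":0,"linear":[0,0,0],"twist":0}]' >/dev/null && python3 ok.py
```

```text
0.2394 0.56
0.2385 1.34
0.2378 4.91
```

Contact at TCP z ≈ 0.238, so the lid is near 0.069, inside the stated range. One more millimetre gives firm contact.

```bash
python3 -m pendant '[{"jaw":0,"linear":[0,0,0.05],"twist":0},{"jaw":0,"linear":[0,0,0],"twist":0}]' >/dev/null; python3 ok.py; python3 -m pendant '[{"jaw":0,"linear":[0,0,0.05],"twist":0},{"jaw":0,"linear":[0,0,0],"twist":0},{"jaw":0,"linear":[0,0,0],"twist":0}]' >/dev/null; python3 ok.py
```

```text
0.2376 6.18
0.2373 5.73
```

```bash
python3 -m pendant '[{"jaw":0,"linear":[0,0,0.05],"twist":0},{"jaw":0,"linear":[0,0,0],"twist":0}]' >/dev/null; python3 ok.py; python3 -m pendant '[{"jaw":0,"linear":[0,0,-0.2],"twist":0},{"jaw":0,"linear":[0,0,-0.8],"twist":0},{"jaw":0,"linear":[0,0,-2],"twist":0},{"jaw":0.4,"linear":[0,0,-2],"twist":0},{"jaw":0.5,"linear":[2,-1,0],"twist":0},{"jaw":0.5,"linear":[2,-1,0],"twist":0},{"jaw":0.5,"linear":[1.85,-2.0,0],"twist":0},{"jaw":0.5,"linear":[0,0,0],"twist":0},{"jaw":0.5,"linear":[0,0,0],"twist":0},{"jaw":0.5,"linear":[0,0,0],"twist":0}]'
python3 - <<'E'
from h import *
c=get("side","s4.png");P=cloud(c);x,y,z=[P[...,i] for i in range(3)]
q=P[(z>.2)&(z<.26)&(x>.54)&(x<.585)&(y<-.005)&(y>-.06)]; print('knob top',np.percentile(q[:,2],[50,90,98]))
q=P[(z>.207)&(z<.217)&(x>.49)&(x<.54)&(y>.01)&(y<.05)]; print(len(q),'peg',cv2.minEnclosingCircle(q[:,:2].astype(np.float32)))
E
```

```text
0.237 8.01
time: 7.9
position: [0.5205, 0.0304, 0.2863]
tool_rot: [0.707, 0.707, 0.0, 0.0]
ft_force: [-0.7, 0.4, 0.0]
grip_width: 0.0386
grip_force: 0.0
knob top [0.21702451 0.22159139 0.22245788]
35 peg ((0.5198291540145874, 0.029783552512526512), 0.008285467512905598)
```

Knob top at 0.222 agrees with the push. The TCP is over the peg, so I lower and grip.

```bash
python3 -m pendant '[{"jaw":0.5,"linear":[0,0,2],"twist":0},{"jaw":0.5,"linear":[0,0,2.5],"twist":0},{"jaw":0.5,"linear":[0,0,2.5],"twist":0},{"jaw":0.5,"linear":[0,0,1.5],"twist":0},{"jaw":0.5,"linear":[0,0,0],"twist":0},{"jaw":0.5,"linear":[0,0,0],"twist":0},{"jaw":0,"linear":[0,0,0],"twist":0},{"jaw":0,"linear":[0,0,0],"twist":0},{"jaw":0,"linear":[0,0,0],"twist":0},{"jaw":0,"linear":[0,0,0],"twist":0},{"jaw":0,"linear":[0,0,0],"twist":0},{"jaw":0,"linear":[0,0,0],"twist":0}]' 12;  python3 -m pendant '[{"jaw":0,"linear":[0,0,0],"twist":0},{"jaw":0,"linear":[0,0,0],"twist":0},{"jaw":0,"linear":[0,0,0],"twist":0}]'
```

```text
time: 8.95
position: [0.5203, 0.0305, 0.2016]
tool_rot: [0.707, 0.707, 0.0, 0.001]
ft_force: [-0.2, 0.4, 1.9]
grip_width: 0.0137
grip_force: 12.0
time: 9.2
position: [0.5203, 0.0305, 0.2015]
tool_rot: [0.707, 0.707, 0.0, 0.0]
ft_force: [-0.1, -0.0, 3.4]
grip_width: 0.0138
grip_force: 12.0
```

Peg gripped (13.8 mm opening). Turning about the pivot is the same step in the tool frame each time: 3° is [-0.089,-0.329] cm with twist -3. I'll test that first.

```bash
python3 -m pendant '[{"jaw":0,"linear":[-0.089,-0.329,-0.1],"twist":-3},{"jaw":0,"linear":[-0.089,-0.329,0],"twist":-3},{"jaw":0,"linear":[-0.089,-0.329,0],"twist":-3},{"jaw":0,"linear":[-0.089,-0.329,0],"twist":-3},{"jaw":0,"linear":[0,0,0],"twist":0}]'; python3 -m pendant '[{"jaw":0,"linear":[-0.089,-0.329,0],"twist":-3},{"jaw":0,"linear":[-0.089,-0.329,0],"twist":-3},{"jaw":0,"linear":[-0.089,-0.329,0],"twist":-3},{"jaw":0,"linear":[-0.089,-0.329,0],"twist":-3},{"jaw":0,"linear":[-0.089,-0.329,0],"twist":-3},{"jaw":0,"linear":[-0.089,-0.329,0],"twist":-3},{"jaw":0,"linear":[0,0,0],"twist":0}]'
```

```text
time: 9.62
position: [0.5071, 0.0258, 0.2017]
tool_rot: [0.629, 0.777, -0.0, 0.0]
ft_force: [1.1, -0.3, -2.6]
grip_width: 0.0135
grip_force: 12.0
time: 10.2
position: [0.4906, 0.0142, 0.2017]
tool_rot: [0.5, 0.866, 0.0, 0.0]
ft_force: [2.1, -0.8, -3.4]
grip_width: 0.0136
grip_force: 12.0
```

```bash
python3 -m pendant '[{"jaw":0,"linear":[-0.089,-0.329,0.05],"twist":-3},{"jaw":0,"linear":[-0.089,-0.329,0],"twist":-3},{"jaw":0,"linear":[-0.089,-0.329,0],"twist":-3},{"jaw":0,"linear":[-0.089,-0.329,0],"twist":-3},{"jaw":0,"linear":[-0.089,-0.329,0],"twist":-3},{"jaw":0,"linear":[-0.089,-0.329,0],"twist":-3},{"jaw":0,"linear":[-0.089,-0.329,0],"twist":-3},{"jaw":0,"linear":[-0.089,-0.329,0],"twist":-3},{"jaw":0,"linear":[-0.089,-0.329,0],"twist":-3},{"jaw":0,"linear":[-0.089,-0.329,0],"twist":-3},{"jaw":0,"linear":[0,0,0],"twist":0}]'; python3 -m pendant '[{"jaw":0,"linear":[-0.089,-0.329,0],"twist":-3},{"jaw":0,"linear":[-0.089,-0.329,0],"twist":-3},{"jaw":0,"linear":[-0.089,-0.329,0],"twist":-3},{"jaw":0,"linear":[-0.089,-0.329,0],"twist":-3},{"jaw":0,"linear":[-0.089,-0.329,0],"twist":-3},{"jaw":0,"linear":[-0.089,-0.329,0],"twist":-3},{"jaw":0,"linear":[-0.089,-0.329,0],"twist":-3},{"jaw":0,"linear":[-0.089,-0.329,0],"twist":-3},{"jaw":0,"linear":[-0.089,-0.329,0],"twist":-3},{"jaw":0,"linear":[0,0,0],"twist":0}]'
```

```text
time: 11.12
position: [0.4733, -0.0144, 0.2016]
tool_rot: [0.26, 0.966, 0.0, 0.0]
ft_force: [1.6, 0.5, -0.3]
grip_width: 0.0137
grip_force: 12.0
time: 11.95
position: [0.472, -0.0445, 0.2016]
tool_rot: [0.027, 1.0, 0.0, 0.001]
ft_force: [2.6, 2.9, -0.9]
grip_width: 0.0137
grip_force: 12.0
```

```bash
python3 -m pendant '[{"jaw":0,"linear":[-0.089,-0.329,0],"twist":-3},{"jaw":0,"linear":[-0.045,-0.165,0],"twist":-1.5},{"jaw":0,"linear":[0,0,0],"twist":0},{"jaw":0,"linear":[0,0,0],"twist":0}]'; python3 -m pendant '[{"jaw":0.45,"linear":[0,0,0],"twist":0},{"jaw":0.45,"linear":[0,0,0],"twist":0},{"jaw":0.45,"linear":[0,0,0],"twist":0},{"jaw":0.45,"linear":[0,0,0],"twist":0},{"jaw":0.45,"linear":[0,0,-1],"twist":0},{"jaw":0.45,"linear":[0,0,-3],"twist":0},{"jaw":0.45,"linear":[0,0,-4],"twist":0},{"jaw":0.45,"linear":[0,0,-4],"twist":0},{"jaw":0.45,"linear":[0,0,-1],"twist":0},{"jaw":0.45,"linear":[0,0,0],"twist":0},{"jaw":0.45,"linear":[0,0,0],"twist":0}]'
python3 - <<'E'
from h import *
for n in("side","scene"):
    c=get(n);P=cloud(c);x,y,z=[P[...,i] for i in range(3)]
    q=P[(z>.2)&(z<.26)&(x>.54)&(x<.585)&(y<-.005)&(y>-.06)]; print(n,'knob top',np.percentile(q[:,2],[50,90,98]))
    q=P[(z>.207)&(z<.217)&(x>.44)&(x<.51)&(y>-.09)&(y<.05)]
    if len(q):
        p=cv2.minEnclosingCircle(q[:,:2].astype(np.float32))[0]; d=np.array(p)-[.5356,-.0328]; print(p,np.hypot(*d),'angle',np.arctan2(d[1],d[0])%6.283-np.pi/2-.185)
    a,b=(150,220) if n=="side" else (160,190)
    cv2.imwrite(f'pics/{n}5.png',cv2.resize(c['color'][a:a+160,b:b+160],None,fx=3,fy=3))
a=np.hstack([cv2.imread(f'pics/{n}5.png')[:,:400] for n in("side","scene")]); cv2.imwrite('pics/both5.png',a)
E
```

```text
time: 12.28
position: [0.4731, -0.049, 0.2016]
tool_rot: [-0.011, 1.0, 0.001, 0.001]
ft_force: [2.4, 3.9, -0.1]
grip_width: 0.0137
grip_force: 12.0
time: 13.2
position: [0.4721, -0.0498, 0.3316]
tool_rot: [-0.013, 1.0, -0.0, 0.0]
ft_force: [-0.8, 0.3, -0.7]
grip_width: 0.039
grip_force: 0.0
side knob top [0.21692712 0.22142409 0.22235705]
(0.47115153074264526, -0.0483534000813961) 0.06629866849121607 angle 1.6224139322458377
scene knob top [0.21573878 0.21983923 0.22079304]
(0.47377124428749084, -0.05061115697026253) 0.06434308312147048 angle 1.6660894453250519
```

View pics/both5.png

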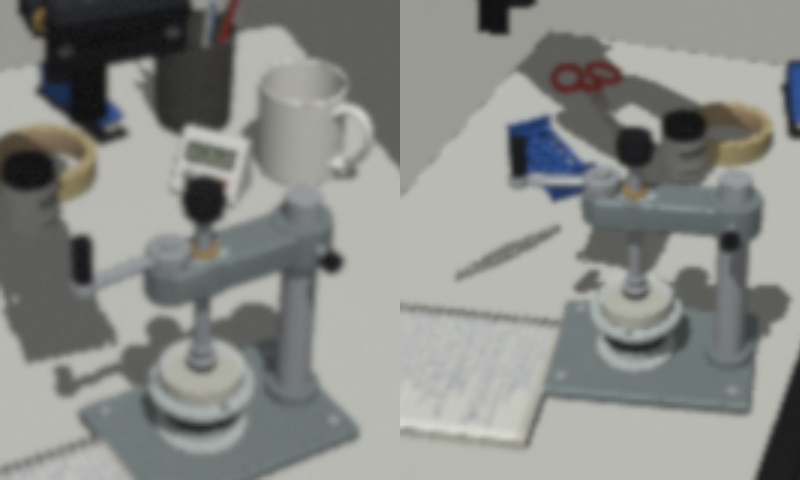

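The foot rests on the lid at about (200,358) in the left panel. The lever peg at (82,262) points to the front in line with the arm, near 1.63 rad. The knob height has not changed, and the robot is clear.

```bash
python3 -c "
from rig import robot
print(robot.hand_in())"
```

```text
the job is handed in; nothing more can be done
None
```

The job is handed in: the rod's foot rests on the lid (8 N wrist push at most), the clamp lever is locked at about 1.63 rad, and the gripper is clear of everything; the hand-in returned no verdict.

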